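# Find the articulator with the worn hinge

## Task

One of the three dental articulators in the stand has a worn hinge. Going from the left one to the right one as the robot sees them, push each one's front pin to the left and then to the right, until it stops, to feel the play; then lift out the loose one and set it gently, upright and flat, in the steel repair tray, its arm still swung well over to the right so that the play shows. Leave the firm ones standing in their slots and the bottle, jar and cup where they are.

Things in the scene. Friction and masses are not known exactly. Their poses are not given: they have to be found in the camera images.
- stand_mid (a point): Grey stand 136 (x) x 420 (y) mm, three slots side by side; the point is the centre of the top of its 12 mm floor plate; x to its back (away from the robot), y left, z up. Slot centres at y = +130 (left), 0 (middle), -130 mm (right); slots 93 mm wide between aluminium cheeks 28 mm high, 8 mm thick; lips 10 mm high in front and behind.
- light_bar (a point): White light bar over the back of the stand, 420 mm long, 40 mm deep, 20 mm thick, on end posts at y = +-200 mm. The point is the middle of its lower front edge, 255 mm above and 44 mm behind stand_mid. It is in the way of an upright gripper at the columns: come to them from the robot's side, tool leaning about 25 degrees or more. The front pins are free above.
- column_a (a point): Upright column of dental articulator a (a, b, c are mere labels; any may stand in any slot). It rises from the back of the base, fixed to it, 26 (x) x 30 (y) mm in section, top 125 mm above the base's underside. The point is on its axis, 20 mm below the top, 105 mm above the underside: grip it here across y. x to the back, y left, z up.
- unit_a: Articulator a as a whole, about 0.85 kg, standing loose in a slot, square to the stand. Aluminium base 110 (x) x 90 (y) x 30 mm high; origin at the centre of its underside, 30 mm in front of and 105 mm below column_a. Lift it more than 30 mm to clear the cheeks.
- pin_a (a point): Front pin of articulator a's arm: upright steel rod, 12 mm diameter, standing free from 72 to 104 mm above the base's underside; the point is on its axis, 90 mm above the underside. The arm (22 mm wide, 12 mm thick, underside 60 mm up) runs forward from the column, 80 mm from hinge line to pin; the hinge line is upright through column_a. z up.
- swing_a (a joint): Sideways swing of articulator a's arm on its upright hinge, rad: 0 straight ahead, positive with the pin to the left (stand's +y), negative right. Stays where left (about 0.5 N moves the pin). A firm hinge gives about 0.035 either way (3 mm at the pin), then stops dead; a loose one about 0.20 (16 mm). Pushed beyond its stop by over 4 N, the articulator leans in its slot.
- column_b (a point): Upright column of dental articulator b (a, b, c are mere labels; any may stand in any slot). It rises from the back of the base, fixed to it, 26 (x) x 30 (y) mm in section, top 125 mm above the base's underside. The point is on its axis, 20 mm below the top, 105 mm above the underside: grip it here across y. x to the back, y left, z up.
- unit_b: Articulator b as a whole, about 0.85 kg, standing loose in a slot, square to the stand. Aluminium base 110 (x) x 90 (y) x 30 mm high; origin at the centre of its underside, 30 mm in front of and 105 mm below column_b. Lift it more than 30 mm to clear the cheeks.
- pin_b (a point): Front pin of articulator b's arm: upright steel rod, 12 mm diameter, standing free from 72 to 104 mm above the base's underside; the point is on its axis, 90 mm above the underside. The arm (22 mm wide, 12 mm thick, underside 60 mm up) runs forward from the column, 80 mm from hinge line to pin; the hinge line is upright through column_b. z up.
- swing_b (a joint): Sideways swing of articulator b's arm on its upright hinge, rad: 0 straight ahead, positive with the pin to the left (stand's +y), negative right. Stays where left (about 0.5 N moves the pin). A firm hinge gives about 0.035 either way (3 mm at the pin), then stops dead; a loose one about 0.20 (16 mm). Pushed beyond its stop by over 4 N, the articulator leans in its slot.
- column_c (a point): Upright column of dental articulator c (a, b, c are mere labels; any may stand in any slot). It rises from the back of the base, fixed to it, 26 (x) x 30 (y) mm in section, top 125 mm above the base's underside. The point is on its axis, 20 mm below the top, 105 mm above the underside: grip it here across y. x to the back, y left, z up.
- unit_c: Articulator c as a whole, about 0.85 kg, standing loose in a slot, square to the stand. Aluminium base 110 (x) x 90 (y) x 30 mm high; origin at the centre of its underside, 30 mm in front of and 105 mm below column_c. Lift it more than 30 mm to clear the cheeks.
- pin_c (a point): Front pin of articulator c's arm: upright steel rod, 12 mm diameter, standing free from 72 to 104 mm above the base's underside; the point is on its axis, 90 mm above the underside. The arm (22 mm wide, 12 mm thick, underside 60 mm up) runs forward from the column, 80 mm from hinge line to pin; the hinge line is upright through column_c. z up.
- swing_c (a joint): Sideways swing of articulator c's arm on its upright hinge, rad: 0 straight ahead, positive with the pin to the left (stand's +y), negative right. Stays where left (about 0.5 N moves the pin). A firm hinge gives about 0.035 either way (3 mm at the pin), then stops dead; a loose one about 0.20 (16 mm). Pushed beyond its stop by over 4 N, the articulator leans in its slot.
- tray_in (a point): Open steel repair tray on the table, 180 (x) x 170 (y) mm outside, walls 4 mm thick and 35 mm high; the point is the centre of its inner floor, 4 mm above the table; z up. Heavy or fixed.
- tray: The repair tray as a whole; origin under its centre, on the table.
- bottle: Bystander: white bottle, 56 mm diameter, 130 mm high, origin at its foot.
- jar: Bystander: low jar, 64 mm diameter, 70 mm high, origin at its foot.
- cup: Bystander: steel cup, 72 mm diameter at the rim, 85 mm high, origin at its foot.

How it is judged:
By the outcome, as a careful person would: the job done as asked, in the order asked, and still so for the second after the job is handed in, with the robot touching nothing.
It also fails if it takes over 72 s, if anything falls off the work surface, if the arm or the gripper's body presses on something with over 40 N, if the wrist force passes 120 N, or if a joint passes its speed limit or range.

## Robot

A 6-joint arm with a two-finger parallel gripper is mounted at the origin on the work surface. World frame = base frame: x ahead of the robot, y to its left, z up, the work surface at z = 0. Lengths are in mm, angles in rad, forces in N, time in s.
With the tool pointing down it reaches from about 400 to 925 mm from the base axis. Payload 12.5 kg.
Tool frame: the origin (TCP) lies at the centre of the arm's flange, where the gripper is bolted on; the fingertips stand 190 mm ahead of it and the grasp point (between the pads) lies env.grip_point_offset ahead of it (env.grip_point_offset is the distance from the TCP to the grasp point, in mm); z points along the fingers, x is the direction in which the jaws open and shut, and the axes are right-handed (so a half turn about z gives the same grasp; the last joint's range is limited). The gripper opens to 95 mm and grips with 3 to 60 N. Pads are 20 mm wide; open, the fingers measure 119 mm over their backs; the gripper's body (75 mm by 180 mm) begins 59 mm behind the grasp point.
Start: joints at [1.109, 0.491, 1.559, -0, 1.092, -0.106], TCP at [217.689, 585.864, 404.761] pointing down, gripper open.
Joint ranges: [-3.1, 3.1], [-0.84, 2.19], [0.05, 2.79], [-1.13, 4.28], [0.06, 2.93], [-2.69, 2.69]. Speed limits (rad/s): [2.22, 2.22, 2.79, 3.14, 3.14, 3.14].

## Interface

Orientations are given as [roll, pitch, yaw] about the fixed x, y, z axes, in that order (R = Rz(yaw) Ry(pitch) Rx(roll)).
In Python, from cell import state, read_camera, camera_model, job_done, env gives the robot as it stands.
- The arm moves only by the tool arm_command, never from a script. Its argument "steps" is a list of rows, each a list of 6 numbers: the shift along the tool's x, y, z in cm, then the turn, a rotation vector about the tool's x, y, z in degrees. In form: [[dx, dy, dz, rx, ry, rz], ...]. A call has 1 to 12 rows; each row is the pose to reach, as a shift and turn from the pose commanded when the call began, along the tool's axes at that moment; what a row does not reach only later rows make up. A row lasts 1/12 s, in which the tool goes at most 41.7 mm and 7.16 degrees, less where a joint would pass 70% of its speed; a pose out of reach is approached as far as the arm can. A call with a gripper value outside its range is refused whole. "jaw" is the finger opening in cm, from 0 to 9.51, set as the call begins (left out, the last holds). The fingers move at their own pace and stop on an object; the grip force is fixed at half the most. Time passes only in rows, so rows that repeat a pose let the fingers close. It gives the time, the measured TCP pose, the force and the opening at its end, in the units of the state.
- state(): the state, without advancing time (a new reading comes with each control period).
- read_camera(name): name is "scene" or "top" or "wrist"; returns the picture (384x512x3 uint8, red, green, blue); there is no depth.
- camera_model(name): a dict with "K" (3x3 intrinsics, pixels), "xyz" and "rotation" of the camera in the world. Camera axes: x right, y up, looking along -z (the intrinsics and any distortion apply to the point x, -y, -z); pixel columns grow to the right and rows downward; lengths in mm; the calibration is good to about 2 mm. A picture is of the moment at which its call begins: read the wrist's pose just before it. camera_model takes no time and is no camera call; for the wrist camera it gives the pose at the moment of the call.
- job_done(): hands the job in, once; it reports no verdict.
The state is a dict: "t": time; "joints": joint angles; "qvel": joint speeds; "tau": joint torques, N m; "eef_pos": TCP position; "tcp_rot": TCP orientation; "ft_force": force on the tool from outside, world axes, zero at the start; "moment": the same for the moment, N m; "opening": opening from 0.0 (shut) to 1.0 (fully open).
Only numpy, scipy, OpenCV 4.12 (cv2) and the standard library are available. Lean on these libraries where they do the work, as an engineer would, in place of code of your own. Each camera call takes 0.05 s, during which the arm holds its last target. There are 200 camera calls.

## Working session

There is one attempt and no reset: what is moved stays moved. The work goes in short steps, Python scripts to look and compute and a tool call to move; the robot and the scene stay as the last step left them, time stands still between calls to the robot, and variables do not carry over. Pictures are saved under pics/ and viewed, about 8 in all and at most 12, crops included, and the job is handed in when it is done.

Besides the shell and the picture viewer there is one more tool, called after "Request:" as name(argument=value, ...), one argument or row to a line, values as JSON. arm_command: Moves the arm, as the interface text tells. Its arguments: {"type":"object","properties":{"steps":{"type":"array"},"jaw":{"type":"number"}},"required":["steps"]}

```bash
ls; mkdir -p pics; python3 - <<'E'
from cell import *
import cv2,numpy as np
print(state()); print(env.grip_point_offset)
for n in("scene","top"):
    im=read_camera(n); cv2.imwrite(f"pics/{n}0.png",im[:,:,::-1]); m=camera_model(n); print(n,m)
a=[cv2.imread(f"pics/{n}0.png") for n in("scene","top")]
cv2.imwrite("pics/both.png",cv2.resize(np.vstack(a),None,fx=.78,fy=.78))
E
```

```text
pics
{'t': 0.0, 'joints': array([ 1.10941664e+00,  4.91542105e-01,  1.55944328e+00, -4.06045679e-05,
        1.09172814e+00, -1.05634240e-01]), 'qvel': array([-1.59792346e-03,  1.06701506e-03,  1.49674476e-03,  3.32609423e-04,
        4.63362713e-04,  1.76177884e-05]), 'tau': array([-1.38920070e-03, -6.12641287e+01, -2.58198363e+01,  6.91285031e-02,
        4.81819664e-02, -9.46741216e-05]), 'eef_pos': array([217.66560919, 585.83278335, 404.17460663]), 'tcp_rot': array([-3.14151028e+00,  1.11842459e-03,  1.21506966e+00]), 'ft_force': array([-0.58609301, -0.26290882,  0.95036607]), 'moment': array([-0.05151475, -0.00411421,  0.03820003]), 'opening': 0.9983473894515299}
171.3
scene {'K': array([[475.93279848,   0.        , 253.54509296],
       [  0.        , 475.93279848, 189.66819271],
       [  0.        ,   0.        ,   1.        ]]), 'xyz': array([1710.00790922, -645.62933434, 1100.39727025]), 'rotation': array([0.96767591, 0.02126559, 1.0401674 ])}
top {'K': array([[384.03623159,   0.        , 253.99107785],
       [  0.        , 384.03623159, 192.23160362],
       [  0.        ,   0.        ,   1.        ]]), 'xyz': array([ 434.15678068,   35.60767342, 1314.75055747]), 'rotation': array([ 0.09676717, -0.01167617, -1.59695801])}
```

View pics/scene0.png

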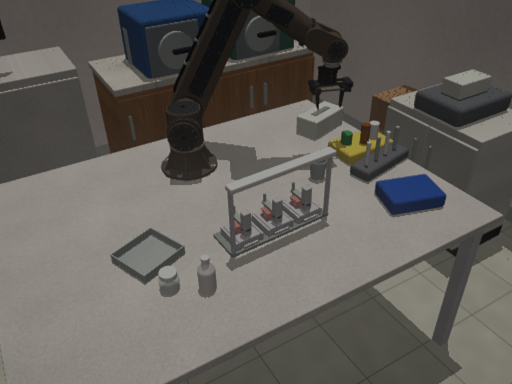

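View pics/top0.png

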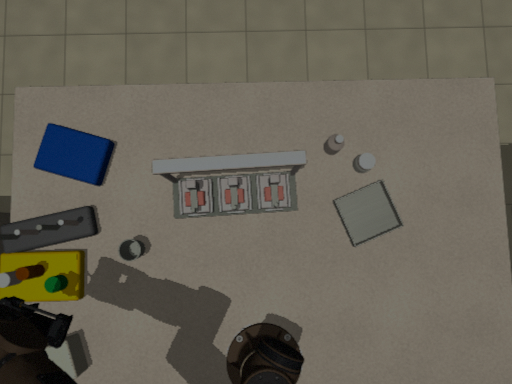

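The top view shows the stand at about (173–297, 170–217), the tray at (367,212), bottle (336,143), jar (366,162) and cup (132,250). I'll zoom in on the stand and tray.

```bash
cat > h.py <<'E'
from cell import *
import cv2,numpy as np
from scipy.spatial.transform import Rotation as Ro
def cam(n,m=None):
    m=m or camera_model(n); return m["K"],np.array(m["xyz"]),Ro.from_euler("xyz",m["rotation"]).as_matrix()
def proj(c,P):
    K,t,R=c; p=(np.atleast_2d(P)-t)@R; p=p*[1,-1,-1]; q=p@K.T; return q[:,:2]/q[:,2:]
def back(c,uv,z):
    K,t,R=c; d=np.linalg.inv(K)@[uv[0],uv[1],1]; d=R@(d*[1,-1,-1]); return t+d*(z-t[2])/d[2]
E
python3 - <<'E'
from h import *
im=cv2.imread("pics/top0.png")[135:255,150:410]
cv2.imwrite("pics/topc.png",cv2.resize(im,None,fx=3.07,fy=3.07,interpolation=cv2.INTER_CUBIC))
c=cam("top"); print(camera_model("top").keys(),back(c,(265,365),0))
for uv,z in [((367,212),4),((173,217),12),((297,210),12)]: print(back(c,uv,z))
E
```

```text
dict_keys(['K', 'xyz', 'rotation']) [-11.65761448  -4.39453847   0.        ]
[ 483.2887453  -368.09875046    4.        ]
[482.97662874 292.88806406  12.        ]
[ 495.89179528 -127.4136816    12.        ]
```

View pics/topc.png

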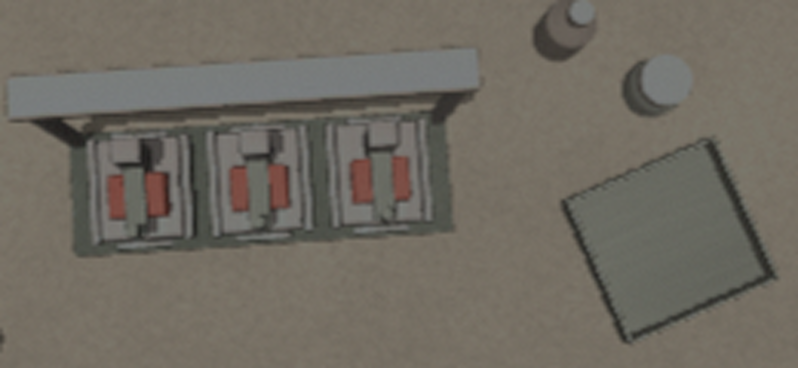

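```bash
python3 - <<'E'
from h import *
c=cam("top"); f=lambda x,y,z:back(c,(150+(x+.5)/3.07-.5,135+(y+.5)/3.07-.5),z)
A=f(77,256,12);B=f(453,231,12);print(A,B,np.linalg.norm(A-B))
d=(A-B)/np.linalg.norm(A-B); n=np.array([d[1],-d[0],0]);print("stand yaw",np.arctan2(n[1],n[0]),"mid",(A+B)/2+68*n)
L=f(10,120,267);R=f(480,88,267);print("bar",L,R,np.linalg.norm(L-R));e=(L-R)/np.linalg.norm(L-R);n2=np.array([e[1],-e[0],0]);m=(L+R)/2;print(np.arctan2(n2[1],n2[0]),m-44*n2)
T=[f(*p,35) for p in[(712,138),(775,276),(627,342),(562,202)]];print("tray",np.mean(T,0))
for i in range(4):q=T[i]-T[i-1];print(np.linalg.norm(q),np.arctan2(q[1],q[0]))
for p in[(128,152),(256,143),(382,134)]:print("col",f(*p,137))
print("jar",f(666,82,70),"bottle",f(582,12,130))
E
```

```text
[479.28115965 287.03214224  12.        ] [ 496.18796378 -128.17319746   12.        ] 415.5494124001433
stand yaw 0.04069665706450917 mid [555.67825808  82.19608124  12.        ]
bar [593.42179438 296.817622   267.        ] [ 612.20692229 -125.23962107  267.        ] 422.4750850101
0.04447912804713464 [558.85787581  83.83256408 267.        ]
tray [ 480.34672465 -360.48414325   35.        ]
180.92639575342344 -1.1959157345824747
163.9962739740228 -2.767757582806789
177.90286507344248 1.9552204879033346
165.71867077639357 0.39214064326673986
col [577.8603483  211.19463874 137.        ]
col [583.79036194  82.62616606 137.        ]
col [589.79398591 -44.44594615 137.        ]
jar [ 647.37125727 -355.5678082    70.        ] bottle [ 711.84551576 -254.1951209   130.        ]
```

```bash
cat >> h.py <<'E'
def tool(yaw,lean=0):  # jaw axis x along yaw direction, lean: tool z tilts from down towards (yaw-90deg) direction
    R=Ro.from_euler("z",yaw)*Ro.from_euler("x",np.pi)
    return R*Ro.from_euler("x",-np.radians(lean)) if False else R*Ro.from_euler("x",np.radians(lean))
def rel(p0,R0,gp,R1):
    "rows values to bring GRASP POINT to gp with orientation R1 from TCP pose p0,R0"
    tcp=np.array(gp)-R1.apply([0,0,env.grip_point_offset])
    d=R0.inv().apply(tcp-p0)/10; r=np.degrees((R0.inv()*R1).as_rotvec())
    print(np.round(np.r_[d,r],2).tolist(),"tcp",tcp.round(1)); return tcp
def now():
    s=state(); return s["eef_pos"],Ro.from_euler("xyz",s["tcp_rot"])
E
python3 - <<'E'
from h import *
p,R=now(); R1=tool(1.613); rel(p,R,[500,83,329],R1)
m=camera_model("wrist");print(m)
K,t,RR=cam("w",m);print(R.inv().apply(t-p),R.inv().as_matrix()@RR)
print(tool(1.613,30).apply([0,0,1]))
E
```

```text
[-37.31, 43.98, -9.57, -0.02, 0.06, -22.81] tcp [500.   83.  500.3]
{'K': array([[313.22067849,   0.        , 255.60299494],
       [  0.        , 313.22067849, 190.40367951],
       [  0.        ,   0.        ,   1.        ]]), 'xyz': array([141.76625532, 614.25757105, 383.4255292 ]), 'rotation': array([-2.89880611e-01,  9.36157471e-04,  1.21555717e+00])}
[  0.23082327 -81.08015374  20.7916486 ] [[ 9.99999819e-01 -5.31577896e-04 -2.80699430e-04]
 [-5.89646590e-04 -9.58246898e-01 -2.85941489e-01]
 [-1.16979183e-04  2.85941602e-01 -9.58247038e-01]]
[-0.49955478 -0.02109557 -0.8660254 ]
```

Request:
arm_command(
  steps=[
    [-37.3,44,-9.6,0,0,-22.8],
    [-37.3,44,-9.6,0,0,-22.8],
    [-37.3,44,-9.6,0,0,-22.8],
    [-37.3,44,-9.6,0,0,-22.8],
    [-37.3,44,-9.6,0,0,-22.8],
    [-37.3,44,-9.6,0,0,-22.8],
    [-37.3,44,-9.6,0,0,-22.8],
    [-37.3,44,-9.6,0,0,-22.8],
    [-37.3,44,-9.6,0,0,-22.8],
    [-37.3,44,-9.6,0,0,-22.8],
    [-37.3,44,-9.6,0,0,-22.8],
    [-37.3,44,-9.6,0,0,-22.8],
  ],
)

```text
t: 1.1
eef_pos: [458.5, 155.9, 486.8]
tcp_rot: [-3.142, -0.0, 1.613]
ft_force: [0.1, 0.0, 1.3]
opening: 1.002
```

```bash
sed -i 's/return R\*Ro.*/return R*Ro.from_euler("x",-np.radians(lean))/' h.py; python3 - <<'E'
from h import *
p,R=now();print(p); rel(p,R,[500,83,329],tool(1.613))
E
```

```text
[458.54914282 155.92693191 486.75162887]
[-7.46, 3.83, -1.36, -0.0, -0.01, -0.01] tcp [500.   83.  500.3]
```

Request:
arm_command(
  steps=[
    [-7.5,3.8,-1.4,0,0,0],
    [-7.5,3.8,-1.4,0,0,0],
    [-7.5,3.8,-1.4,0,0,0],
    [-7.5,3.8,-1.4,0,0,0],
    [-7.5,3.8,-1.4,0,0,0],
  ],
  jaw=6,
)

```text
t: 1.52
eef_pos: [499.0, 84.6, 500.0]
tcp_rot: [-3.141, -0.0, 1.612]
ft_force: [0.2, 0.4, 0.8]
opening: 0.706
```

```bash
python3 - <<'E'
from h import *
print(state()["eef_pos"]); 
import json
im=read_camera("wrist"); m=camera_model("wrist"); json.dump({k:np.array(v).tolist() for k,v in m.items()},open("w1.json","w"))
cv2.imwrite("pics/w1.png",cv2.resize(im[:,:,::-1],None,fx=1.56,fy=1.56,interpolation=cv2.INTER_CUBIC))
E
```

```text
[499.03631359  84.62962294 499.98225893]
```

View pics/w1.png

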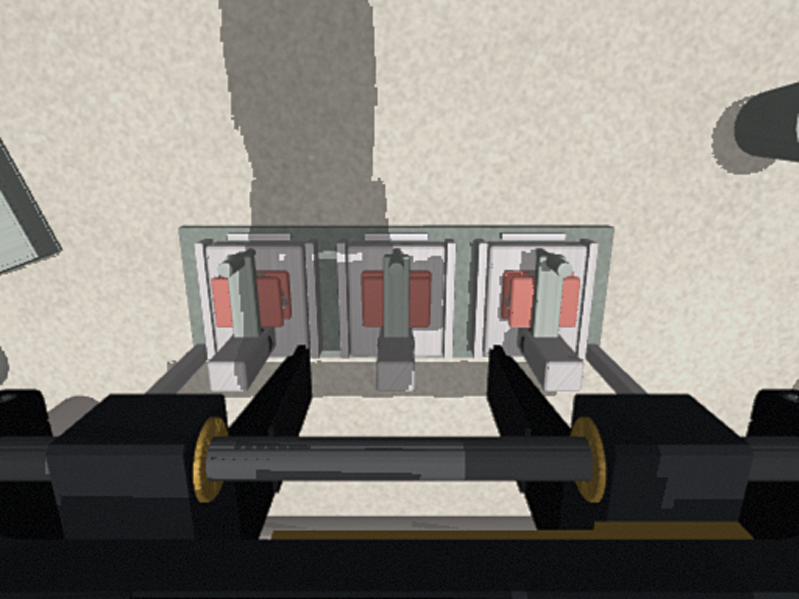

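```bash
python3 - <<'E'
from h import *
import json
m=json.load(open("w1.json")); m["K"]=np.array(m["K"]); c=cam("w",m)
f=lambda x,y,z:back(c,((x+.5)/1.56-.5,(y+.5)/1.56-.5),z).round(1)
for n,a,b in[("L",(566,269),(541,254)),("M",(396,266),(396,252)),("R",(229,270),(251,254))]: print(n,f(*a,116),f(*b,84))
A=f(613,226,12);B=f(180,227,12);print(A,B,np.linalg.norm(A-B)); d=(A-B)/np.linalg.norm(A-B);n=np.array([d[1],-d[0],0]);print(np.arctan2(n[1],n[0]),(A+B)/2+68*n)
for p in[(563,376),(396,376),(227,376)]:print("coltop",f(*p,137))
E
```

```text
L [497.8 213.  116. ] [493.2 202.3  84. ]
M [501.1  83.4 116. ] [496.7  83.1  84. ]
R [509.7 -43.7 116. ] [503.5 -36.   84. ]
[476.8 289.5  12. ] [ 495.6 -124.2   12. ] 414.12694913516555
0.04541231474975011 [554.12989459  85.73697611  12.        ]
coltop [577.1 215.  137. ]
coltop [582.7  86.9 137. ]
coltop [588.2 -42.7 137. ]
```

Request:
arm_command(
  steps=[
    [4,0.1,0,0,0,0],
    [8,0.1,0,0,0,0],
    [12.4,0.2,0,0,0,0],
    [12.4,0.2,3,0,0,0],
    [12.4,0.2,7,0,0,0],
    [12.4,0.2,11,0,0,0],
    [12.4,0.2,14,0,0,0],
    [12.4,0.2,17,0,0,0],
    [12.4,0.2,19.5,0,0,0],
    [12.4,0.2,21,0,0,0],
    [12.4,0.2,21.8,0,0,0],
    [12.4,0.2,21.8,0,0,0],
  ],
)

```text
t: 2.57
eef_pos: [495.2, 209.6, 281.1]
tcp_rot: [-3.139, 0.001, 1.615]
ft_force: [-0.2, 0.5, -0.3]
opening: 0.629
```

```bash
python3 - <<'E'
from h import *
s=state();print(s["eef_pos"],s["ft_force"])
im=read_camera("wrist"); 
cv2.imwrite("pics/w2.png",im[:,:,::-1])
E
```

```text
[495.19780859 209.57433212 281.08246275] [-0.17796653  0.46445096 -0.2939501 ]
```

View pics/w2.png

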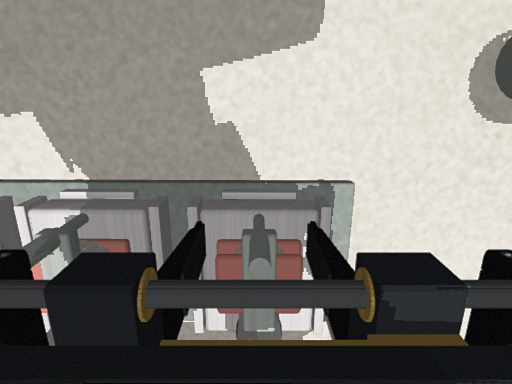

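Request:
arm_command(
  steps=[
    [0.5,0,0,0,0,0],
    [1,0,0,0,0,0],
    [1.5,0,0,0,0,0],
    [1.9,0,0,0,0,0],
    [2.1,0,0,0,0,0],
    [2.2,0,0,0,0,0],
    [2.2,0,0,0,0,0],
  ],
)

```text
t: 3.2
eef_pos: [495.0, 230.8, 282.5]
tcp_rot: [3.141, -0.0, 1.613]
ft_force: [0.3, 0.1, 0.3]
opening: 0.633
```

Request:
arm_command(
  steps=[
    [0.05,0,0,0,0,0],
    [0.1,0,0,0,0,0],
    [0.15,0,0,0,0,0],
    [0.15,0,0,0,0,0],
  ],
)

```text
t: 3.53
eef_pos: [495.1, 232.0, 282.4]
tcp_rot: [-3.142, -0.0, 1.613]
ft_force: [-1.1, -0.2, 0.1]
opening: 0.63
```

Request:
arm_command(
  steps=[
    [0.05,0,0,0,0,0],
    [0.1,0,0,0,0,0],
    [0.1,0,0,0,0,0],
  ],
)

```text
t: 3.78
eef_pos: [495.0, 233.1, 282.4]
tcp_rot: [3.142, -0.0, 1.613]
ft_force: [-0.1, -0.0, 0.0]
opening: 0.631
```

Request:
arm_command(
  steps=[
    [0.05,0,0,0,0,0],
    [0.1,0,0,0,0,0],
    [0.1,0,0,0,0,0],
  ],
)

```text
t: 4.03
eef_pos: [494.9, 234.1, 282.4]
tcp_rot: [3.142, -0.0, 1.613]
ft_force: [0.1, -0.3, 0.5]
opening: 0.629
```

Request:
arm_command(
  steps=[
    [0.05,0,0,0,0,0],
    [0.1,0,0,0,0,0],
    [0.1,0,0,0,0,0],
  ],
)

```text
t: 4.28
eef_pos: [494.9, 235.1, 282.4]
tcp_rot: [3.142, -0.0, 1.613]
ft_force: [-0.0, 0.5, 0.4]
opening: 0.63
```

Request:
arm_command(
  steps=[
    [0.05,0,0,0,0,0],
    [0.1,0,0,0,0,0],
    [0.1,0,0,0,0,0],
  ],
)

```text
t: 4.53
eef_pos: [494.8, 236.1, 282.4]
tcp_rot: [-3.142, -0.0, 1.613]
ft_force: [0.3, 0.6, -0.5]
opening: 0.632
```

Request:
arm_command(
  steps=[
    [0.05,0,0,0,0,0],
    [0.1,0,0,0,0,0],
    [0.1,0,0,0,0,0],
  ],
)

```text
t: 4.78
eef_pos: [494.8, 237.1, 282.4]
tcp_rot: [-3.142, -0.0, 1.613]
ft_force: [-0.7, 0.6, 0.5]
opening: 0.633
```

Request:
arm_command(
  steps=[
    [0.05,0,0,0,0,0],
    [0.1,0,0,0,0,0],
    [0.1,0,0,0,0,0],
  ],
)

```text
t: 5.03
eef_pos: [494.8, 238.1, 282.4]
tcp_rot: [3.142, -0.0, 1.613]
ft_force: [0.4, -0.1, 0.2]
opening: 0.63
```

```bash
python3 - <<'E'
from h import *
print(state()["eef_pos"])
for i in range(3): im=read_camera("wrist"); print(state()["ft_force"])
cv2.imwrite("pics/w3.png",cv2.resize(im[170:340,150:370,::-1],None,fx=3,fy=3))
E
```

```text
[494.760439   238.12183189 282.44287611]
[ 0.04075491 -0.13361219 -0.5490071 ]
[-0.02690225 -0.45179155  0.43492047]
[ 0.27670889  0.18424304 -0.57750871]
```

View pics/w3.png

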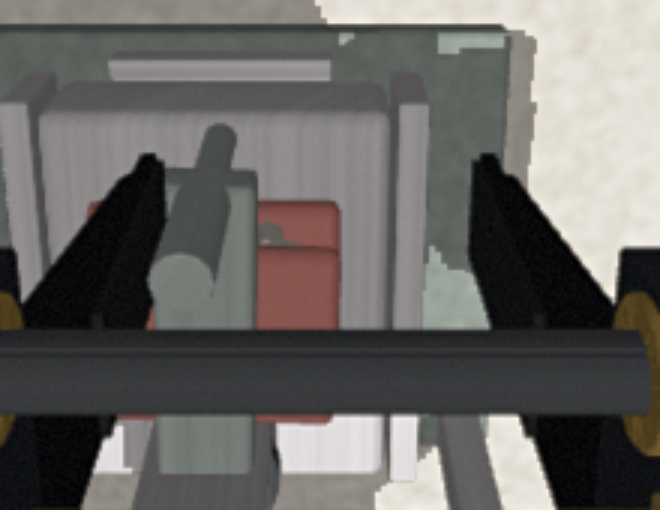

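```bash
python3 - <<'E'
from h import *
c=cam("wrist"); p,R=now()
for q,z in [((183,278),116),((213,175),92),((163,160),92.7),((472,160),92.7)]:
  print(back(c,(150+(q[0]+.5)/3-.5,170+(q[1]+.5)/3-.5),z).round(1),z)
g=p+R.apply([0,0,171.3]);print(g)
for s in(-1,1):
  for zz in (150,171,190): 
    P=p+R.apply([s*29.9,-10,zz]);print(P.round(1),(proj(c,P)-[150,170])*3)
# expected pin top/bottom, straight
for y in(208,210,212): print(y,(proj(c,[[497,y,116],[497,y,84]])-[150,170])*3)
E
```

```text
[497.5 215.1 116. ] 116
[488.4 217.7  92. ] 92
[485.4 208.   92.7] 92.7
[482.8 267.8  92.7] 92.7
[494.84903898 238.09983402 111.15012057]
[486.1 207.8 132.4] [[119.65282943 263.52324003]]
[486.1 207.8 111.4] [[143.82512096 204.37090973]]
[486.1 207.8  92.4] [[161.09994063 162.0974729 ]]
[483.6 267.5 132.5] [[509.6260883  263.73056598]]
[483.6 267.6 111.5] [[486.01022383 204.55406143]]
[483.6 267.6  92.5] [[469.13297271 162.26313751]]
208 [[140.94213346 273.09992339]
 [168.78606613 195.10500107]]
210 [[152.48873765 273.53980327]
 [178.50086761 195.48510688]]
212 [[164.0318681  273.97955081]
 [188.21320914 195.86511643]]
```

The finger face is about 1 mm short of the pin, whose axis is near y=215. I'll keep going.

Request:
arm_command(
  steps=[
    [0.05,0,0,0,0,0],
    [0.1,0,0,0,0,0],
    [0.1,0,0,0,0,0],
  ],
)

```text
t: 5.43
eef_pos: [494.8, 239.1, 282.4]
tcp_rot: [3.141, -0.0, 1.613]
ft_force: [0.3, 0.6, 1.0]
opening: 0.629
```

Request:
arm_command(
  steps=[
    [0.05,0,0,0,0,0],
    [0.1,0,0,0,0,0],
    [0.1,0,0,0,0,0],
    [0.1,0,0,0,0,0],
  ],
)

```text
t: 5.77
eef_pos: [494.7, 240.1, 282.4]
tcp_rot: [3.142, -0.0, 1.613]
ft_force: [-0.7, 0.5, -0.8]
opening: 0.629
```

Request:
arm_command(
  steps=[
    [0.05,0,0,0,0,0],
    [0.1,0,0,0,0,0],
    [0.1,0,0,0,0,0],
    [0.1,0,0,0,0,0],
  ],
)

```text
t: 6.1
eef_pos: [494.6, 241.1, 282.4]
tcp_rot: [3.142, -0.0, 1.613]
ft_force: [-0.1, 0.1, -0.2]
opening: 0.631
```

Request:
arm_command(
  steps=[
    [0.05,0,0,0,0,0],
    [0.1,0,0,0,0,0],
    [0.1,0,0,0,0,0],
    [0.1,0,0,0,0,0],
  ],
)

```text
t: 6.43
eef_pos: [494.6, 242.1, 282.4]
tcp_rot: [3.142, -0.0, 1.613]
ft_force: [-0.0, -0.2, -0.9]
opening: 0.63
```

Request:
arm_command(
  steps=[
    [0.05,0,0,0,0,0],
    [0.1,0,0,0,0,0],
    [0.1,0,0,0,0,0],
    [0.1,0,0,0,0,0],
  ],
)

```text
t: 6.77
eef_pos: [494.6, 243.1, 282.5]
tcp_rot: [3.141, -0.0, 1.613]
ft_force: [-0.4, 0.9, 0.3]
opening: 0.634
```

```bash
cat >> h.py <<'E'
def look(name,z=116):
    "save crop, and predict crop pixel of finger faces"
    im=read_camera("wrist"); cv2.imwrite(name,cv2.resize(im[170:340,150:370,::-1],None,fx=3,fy=3)); return im
def pin(x0,ylo,yhi,im=None):
    "find pin top: match bright disc; returns best y by NCC of rendered template gradient"
E
python3 - <<'E'
from h import *
im=look("pics/w4.png");fs=[]
for i in range(6): fs.append(state()["ft_force"]); read_camera("wrist")
print(np.mean(fs,0))
a=cv2.imread("pics/w3.png")[::3,::3];b=cv2.imread("pics/w4.png")[::3,::3]
# pin top template from w3
t=a[84:102,50:70]; r=cv2.matchTemplate(b,t,cv2.TM_CCOEFF_NORMED); _,v,_,l=cv2.minMaxLoc(r); print(v,l,"was (50,84)")
c=cam("wrist"); d=np.array(l)-[50,84]
print(back(c,(211+d[0],262.7+d[1]),116), state()["eef_pos"][1]-29.9)
E
```

```text
[ 0.18424815 -0.08229952 -0.04363935]
0.9840112328529358 (50, 85) was (50,84)
[497.95180609 220.23326503 116.        ] 213.14255809409335
```

Request:
arm_command(
  steps=[
    [0.05,0,0,0,0,0],
    [0.1,0,0,0,0,0],
    [0.15,0,0,0,0,0],
    [0.2,0,0,0,0,0],
    [0.2,0,0,0,0,0],
  ],
)

```text
t: 7.53
eef_pos: [494.5, 245.1, 282.4]
tcp_rot: [3.142, -0.0, 1.613]
ft_force: [-0.6, 0.8, -0.3]
opening: 0.628
```

Request:
arm_command(
  steps=[
    [0.05,0,0,0,0,0],
    [0.1,0,0,0,0,0],
    [0.1,0,0,0,0,0],
    [0.1,0,0,0,0,0],
  ],
)

```text
t: 7.87
eef_pos: [494.4, 246.1, 282.4]
tcp_rot: [-3.141, -0.0, 1.613]
ft_force: [-0.0, -0.1, 0.8]
opening: 0.635
```

Request:
arm_command(
  steps=[
    [0.05,0,0,0,0,0],
    [0.1,0,0,0,0,0],
    [0.1,0,0,0,0,0],
    [0.1,0,0,0,0,0],
  ],
)

```text
t: 8.2
eef_pos: [494.4, 247.1, 282.4]
tcp_rot: [-3.142, -0.0, 1.613]
ft_force: [0.2, -0.0, -0.2]
opening: 0.625
```

Request:
arm_command(
  steps=[
    [0.05,0,0,0,0,0],
    [0.1,0,0,0,0,0],
    [0.1,0,0,0,0,0],
    [0.1,0,0,0,0,0],
  ],
)

```text
t: 8.53
eef_pos: [494.4, 248.1, 282.4]
tcp_rot: [3.142, -0.0, 1.613]
ft_force: [-0.5, 0.1, -0.7]
opening: 0.627
```

Request:
arm_command(
  steps=[
    [0.05,0,0,0,0,0],
    [0.1,0,0,0,0,0],
    [0.1,0,0,0,0,0],
    [0.1,0,0,0,0,0],
  ],
)

```text
t: 8.87
eef_pos: [494.3, 249.1, 282.4]
tcp_rot: [-3.142, -0.0, 1.613]
ft_force: [-0.1, -0.3, -0.1]
opening: 0.631
```

```bash
python3 - <<'E'
from h import *
look("pics/w5.png");fs=[]
for i in range(4): fs.append(state()["ft_force"]); read_camera("wrist")
print(np.mean(fs,0))
a=cv2.imread("pics/w3.png")[::3,::3];b=cv2.imread("pics/w5.png")[::3,::3]
t=a[84:102,50:70]; r=cv2.matchTemplate(b,t,cv2.TM_CCOEFF_NORMED); _,v,_,l=cv2.minMaxLoc(r); print(v,l,"was (50,84)")
E
```

```text
[-0.32108711  0.53529906 -0.48418436]
0.9786869883537292 (50, 86) was (50,84)
```

View pics/w5.png

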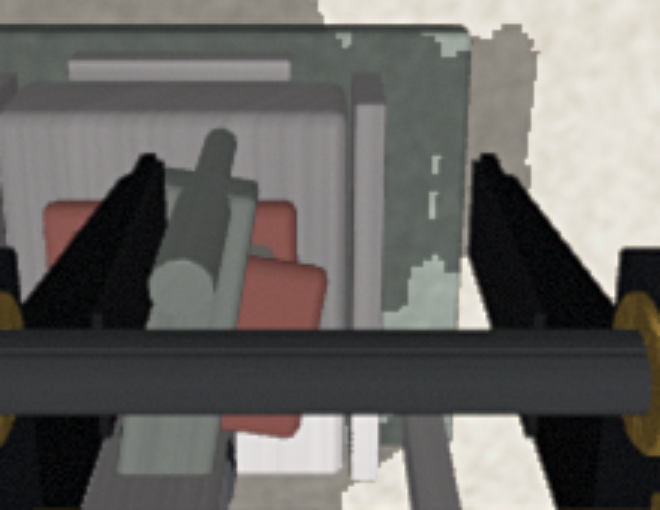

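The picture shows the arm swung clearly to the left while the base hasn't moved, so this unit is the loose one. I'll push on to its stop.

Request:
arm_command(
  steps=[
    [0.05,0,0,0,0,0],
    [0.1,0,0,0,0,0],
    [0.1,0,0,0,0,0],
    [0.1,0,0,0,0,0],
  ],
)

```text
t: 9.45
eef_pos: [494.3, 250.1, 282.4]
tcp_rot: [3.142, -0.0, 1.613]
ft_force: [-0.2, 0.1, -0.3]
opening: 0.636
```

Request:
arm_command(
  steps=[
    [0.05,0,0,0,0,0],
    [0.1,0,0,0,0,0],
    [0.1,0,0,0,0,0],
    [0.1,0,0,0,0,0],
  ],
)

```text
t: 9.78
eef_pos: [494.2, 251.1, 282.4]
tcp_rot: [-3.142, -0.0, 1.613]
ft_force: [-0.9, -0.3, -0.8]
opening: 0.629
```

Request:
arm_command(
  steps=[
    [0.05,0,0,0,0,0],
    [0.1,0,0,0,0,0],
    [0.1,0,0,0,0,0],
    [0.1,0,0,0,0,0],
  ],
)

```text
t: 10.12
eef_pos: [494.2, 252.0, 282.4]
tcp_rot: [-3.142, 0.0, 1.613]
ft_force: [0.5, -2.5, -0.8]
opening: 0.631
```

Request:
arm_command(
  steps=[
    [0.05,0,0,0,0,0],
    [0.1,0,0,0,0,0],
    [0.1,0,0,0,0,0],
    [0.1,0,0,0,0,0],
  ],
)

```text
t: 10.45
eef_pos: [494.1, 253.0, 282.4]
tcp_rot: [-3.141, 0.0, 1.613]
ft_force: [0.0, -3.8, 0.7]
opening: 0.631
```

Left stop felt: −3.8 N at tool y=253. Now I'll push to the right, with contact expected near y≈204 and the stop near 172.

Request:
arm_command(
  steps=[
    [-0.5,0,0,0,0,0],
    [-1.3,0,0,0,0,0],
    [-2.2,0,0,0,0,0],
    [-3.1,0,0,0,0,0],
    [-3.9,0,0,0,0,0],
    [-4.4,0,0,0,0,0],
    [-4.7,0,0,0,0,0],
    [-4.9,0,0,0,0,0],
    [-5.1,0,0,0,0,0],
    [-5.3,0,0,0,0,0],
    [-5.5,0,0,0,0,0],
    [-5.7,0,0,0,0,0],
  ],
)

```text
t: 11.45
eef_pos: [496.5, 196.1, 282.4]
tcp_rot: [-3.142, -0.0, 1.613]
ft_force: [0.1, 0.2, 0.8]
opening: 0.63
```

Request:
arm_command(
  steps=[
    [-0.2,0,0,0,0,0],
    [-0.4,0,0,0,0,0],
    [-0.6,0,0,0,0,0],
    [-0.8,0,0,0,0,0],
    [-1.0,0,0,0,0,0],
    [-1.2,0,0,0,0,0],
    [-1.4,0,0,0,0,0],
    [-1.6,0,0,0,0,0],
    [-1.8,0,0,0,0,0],
    [-2.0,0,0,0,0,0],
    [-2.0,0,0,0,0,0],
    [-2.0,0,0,0,0,0],
  ],
)

```text
t: 12.45
eef_pos: [497.4, 176.0, 282.5]
tcp_rot: [3.141, -0.0, 1.613]
ft_force: [0.0, -0.8, 0.1]
opening: 0.631
```

Request:
arm_command(
  steps=[
    [-0.05,0,0,0,0,0],
    [-0.1,0,0,0,0,0],
    [-0.1,0,0,0,0,0],
    [-0.1,0,0,0,0,0],
  ],
)

```text
t: 12.78
eef_pos: [497.4, 175.1, 282.4]
tcp_rot: [3.142, -0.0, 1.613]
ft_force: [-0.3, 0.3, -0.2]
opening: 0.625
```

Request:
arm_command(
  steps=[
    [-0.05,0,0,0,0,0],
    [-0.1,0,0,0,0,0],
    [-0.1,0,0,0,0,0],
    [-0.1,0,0,0,0,0],
  ],
)

```text
t: 13.12
eef_pos: [497.5, 174.1, 282.4]
tcp_rot: [3.142, -0.0, 1.613]
ft_force: [0.4, 0.2, 0.1]
opening: 0.63
```

Request:
arm_command(
  steps=[
    [-0.05,0,0,0,0,0],
    [-0.1,0,0,0,0,0],
    [-0.1,0,0,0,0,0],
    [-0.1,0,0,0,0,0],
  ],
)

```text
t: 13.45
eef_pos: [497.5, 173.0, 282.4]
tcp_rot: [-3.142, -0.0, 1.613]
ft_force: [0.1, 0.1, 0.7]
opening: 0.63
```

Request:
arm_command(
  steps=[
    [-0.05,0,0,0,0,0],
    [-0.1,0,0,0,0,0],
    [-0.1,0,0,0,0,0],
    [-0.1,0,0,0,0,0],
  ],
)

```text
t: 13.78
eef_pos: [497.5, 172.2, 282.4]
tcp_rot: [-3.141, -0.0, 1.613]
ft_force: [-1.0, 3.2, 0.2]
opening: 0.628
```

Right stop felt. Total play is about 31 mm (±0.19 rad), so the left one is loose. I'll carry on to the middle unit.

Request:
arm_command(
  steps=[
    [0.4,0,0,0,0,0],
    [0.6,0,-1,0,0,0],
    [0.6,0,-3,0,0,0],
    [0,0,-4.2,0,0,0],
    [-2,0,-4.2,0,0,0],
    [-5.0,0.1,-4.2,0,0,0],
    [-7.5,0.1,-4.2,0,0,0],
    [-9,0.1,-4.0,0,0,0],
    [-9,0.1,-3,0,0,0],
    [-9,0.1,-1.3,0,0,0],
    [-9,0.1,0,0,0,0],
    [-9,0.1,0,0,0,0],
  ],
)

```text
t: 14.78
eef_pos: [502.0, 82.7, 280.6]
tcp_rot: [-3.138, -0.0, 1.613]
ft_force: [-0.4, -0.3, -0.1]
opening: 0.634
```

Request:
arm_command(
  steps=[
    [0.4,0,0,0,0,0],
    [0.9,0,0,0,0,0],
    [1.4,0,0,0,0,0],
    [1.8,0,0,0,0,0],
    [2.0,0,0,0,0,0],
    [2.1,0,0,0,0,0],
    [2.2,0,0,0,0,0],
    [2.2,0,0,0,0,0],
  ],
)

```text
t: 15.45
eef_pos: [501.4, 104.3, 282.5]
tcp_rot: [3.141, -0.0, 1.613]
ft_force: [0.0, 0.3, 0.1]
opening: 0.633
```

Request:
arm_command(
  steps=[
    [0.05,0,0,0,0,0],
    [0.1,0,0,0,0,0],
    [0.1,0,0,0,0,0],
    [0.1,0,0,0,0,0],
  ],
)

```text
t: 15.78
eef_pos: [501.4, 105.1, 282.4]
tcp_rot: [-3.141, -0.0, 1.613]
ft_force: [0.8, -0.5, 1.0]
opening: 0.634
```

Request:
arm_command(
  steps=[
    [0.05,0,0,0,0,0],
    [0.1,0,0,0,0,0],
    [0.1,0,0,0,0,0],
    [0.1,0,0,0,0,0],
  ],
)

```text
t: 16.12
eef_pos: [501.3, 106.2, 282.4]
tcp_rot: [3.142, -0.0, 1.613]
ft_force: [0.0, -0.2, 0.4]
opening: 0.63
```

Request:
arm_command(
  steps=[
    [0.05,0,0,0,0,0],
    [0.1,0,0,0,0,0],
    [0.1,0,0,0,0,0],
    [0.1,0,0,0,0,0],
  ],
)

```text
t: 16.45
eef_pos: [501.3, 107.2, 282.4]
tcp_rot: [3.142, -0.0, 1.613]
ft_force: [1.0, 0.3, -0.7]
opening: 0.632
```

Request:
arm_command(
  steps=[
    [0.05,0,0,0,0,0],
    [0.1,0,0,0,0,0],
    [0.1,0,0,0,0,0],
    [0.1,0,0,0,0,0],
  ],
)

```text
t: 16.78
eef_pos: [501.3, 108.2, 282.4]
tcp_rot: [3.142, -0.0, 1.613]
ft_force: [0.8, 0.4, -0.2]
opening: 0.63
```

Request:
arm_command(
  steps=[
    [0.05,0,0,0,0,0],
    [0.1,0,0,0,0,0],
    [0.1,0,0,0,0,0],
    [0.1,0,0,0,0,0],
  ],
)

```text
t: 17.12
eef_pos: [501.2, 109.1, 282.4]
tcp_rot: [-3.142, 0.0, 1.613]
ft_force: [-0.6, -2.2, 0.8]
opening: 0.628
```

Request:
arm_command(
  steps=[
    [0.05,0,0,0,0,0],
    [0.1,0,0,0,0,0],
    [0.1,0,0,0,0,0],
    [0.1,0,0,0,0,0],
  ],
)

```text
t: 17.45
eef_pos: [501.1, 110.2, 282.4]
tcp_rot: [-3.141, -0.0, 1.613]
ft_force: [-2.4, -3.0, 1.4]
opening: 0.63
```

Middle unit: stop felt near y=108.6, as predicted for a firm hinge. Now its right side.

Request:
arm_command(
  steps=[
    [-0.5,0,0,0,0,0],
    [-1.3,0,0,0,0,0],
    [-2.2,0,0,0,0,0],
    [-3.1,0,0,0,0,0],
    [-4,0,0,0,0,0],
    [-4.6,0,0,0,0,0],
    [-4.9,0,0,0,0,0],
    [-5.1,0,0,0,0,0],
    [-5.3,0,0,0,0,0],
    [-5.3,0,0,0,0,0],
  ],
)

```text
t: 18.28
eef_pos: [503.4, 57.1, 282.4]
tcp_rot: [3.141, -0.0, 1.613]
ft_force: [0.6, -0.4, 0.1]
opening: 0.631
```

Request:
arm_command(
  steps=[
    [-0.05,0,0,0,0,0],
    [-0.1,0,0,0,0,0],
    [-0.1,0,0,0,0,0],
    [-0.1,0,0,0,0,0],
  ],
)

```text
t: 18.62
eef_pos: [503.5, 56.4, 282.4]
tcp_rot: [3.141, -0.0, 1.613]
ft_force: [0.2, 0.7, 0.7]
opening: 0.629
```

Request:
arm_command(
  steps=[
    [-0.05,0,0,0,0,0],
    [-0.1,0,0,0,0,0],
    [-0.1,0,0,0,0,0],
    [-0.1,0,0,0,0,0],
  ],
)

```text
t: 18.95
eef_pos: [503.4, 55.4, 282.4]
tcp_rot: [-3.141, -0.0, 1.613]
ft_force: [-1.4, 3.4, 0.7]
opening: 0.632
```

Request:
arm_command(
  steps=[
    [-0.05,0,0,0,0,0],
    [-0.1,0,0,0,0,0],
    [-0.1,0,0,0,0,0],
    [-0.1,0,0,0,0,0],
  ],
)

```text
t: 19.28
eef_pos: [503.4, 54.2, 282.4]
tcp_rot: [-3.141, -0.0, 1.613]
ft_force: [-3.0, 3.4, 1.5]
opening: 0.627
```

Request:
arm_command(
  steps=[
    [0.4,0,0,0,0,0],
    [0.6,0,-1,0,0,0],
    [0.6,0,-3,0,0,0],
    [0,0,-4.2,0,0,0],
    [-2,0,-4.2,0,0,0],
    [-5.5,0.1,-4.2,0,0,0],
    [-8.5,0.1,-4.2,0,0,0],
    [-10.2,0.1,-4.0,0,0,0],
    [-10.2,0.1,-3,0,0,0],
    [-10.2,0.1,-1.3,0,0,0],
    [-10.2,0.1,0,0,0,0],
    [-10.2,0.1,0,0,0,0],
  ],
)

```text
t: 20.28
eef_pos: [508.5, -47.1, 280.7]
tcp_rot: [-3.139, -0.001, 1.613]
ft_force: [0.2, 0.1, -0.3]
opening: 0.629
```

Request:
arm_command(
  steps=[
    [0.4,0,0,0,0,0],
    [0.9,0,0,0,0,0],
    [1.4,0,0,0,0,0],
    [1.8,0,0,0,0,0],
    [2.0,0,0,0,0,0],
    [2.2,0,0,0,0,0],
    [2.4,0,0,0,0,0],
    [2.4,0,0,0,0,0],
  ],
)

```text
t: 20.95
eef_pos: [507.8, -23.4, 282.5]
tcp_rot: [3.141, -0.0, 1.613]
ft_force: [-0.4, -0.9, 0.8]
opening: 0.63
```

Request:
arm_command(
  steps=[
    [0.05,0,0,0,0,0],
    [0.1,0,0,0,0,0],
    [0.1,0,0,0,0,0],
    [0.1,0,0,0,0,0],
  ],
)

```text
t: 21.28
eef_pos: [507.8, -22.7, 282.4]
tcp_rot: [3.142, -0.0, 1.613]
ft_force: [-0.6, 0.2, 0.1]
opening: 0.629
```

Request:
arm_command(
  steps=[
    [0.05,0,0,0,0,0],
    [0.1,0,0,0,0,0],
    [0.1,0,0,0,0,0],
    [0.1,0,0,0,0,0],
  ],
)

```text
t: 21.62
eef_pos: [507.7, -21.6, 282.4]
tcp_rot: [-3.142, -0.0, 1.613]
ft_force: [-0.1, -0.7, -1.0]
opening: 0.629
```

Request:
arm_command(
  steps=[
    [0.05,0,0,0,0,0],
    [0.1,0,0,0,0,0],
    [0.1,0,0,0,0,0],
    [0.1,0,0,0,0,0],
  ],
)

```text
t: 21.95
eef_pos: [507.6, -20.7, 282.4]
tcp_rot: [-3.141, -0.0, 1.613]
ft_force: [-0.7, -1.7, -0.4]
opening: 0.63
```

Request:
arm_command(
  steps=[
    [0.05,0,0,0,0,0],
    [0.1,0,0,0,0,0],
    [0.1,0,0,0,0,0],
    [0.1,0,0,0,0,0],
  ],
)

```text
t: 22.28
eef_pos: [507.6, -19.6, 282.4]
tcp_rot: [-3.141, -0.0, 1.613]
ft_force: [-2.0, -3.1, 0.6]
opening: 0.63
```

Request:
arm_command(
  steps=[
    [-0.5,0,0,0,0,0],
    [-1.3,0,0,0,0,0],
    [-2.2,0,0,0,0,0],
    [-3.1,0,0,0,0,0],
    [-4,0,0,0,0,0],
    [-4.6,0,0,0,0,0],
    [-4.9,0,0,0,0,0],
    [-5.1,0,0,0,0,0],
    [-5.3,0,0,0,0,0],
    [-5.3,0,0,0,0,0],
  ],
)

```text
t: 23.12
eef_pos: [509.9, -72.8, 282.4]
tcp_rot: [3.142, -0.0, 1.613]
ft_force: [-0.7, -0.8, 0.3]
opening: 0.631
```

Request:
arm_command(
  steps=[
    [-0.05,0,0,0,0,0],
    [-0.1,0,0,0,0,0],
    [-0.1,0,0,0,0,0],
    [-0.1,0,0,0,0,0],
  ],
)

```text
t: 23.45
eef_pos: [509.9, -73.4, 282.4]
tcp_rot: [3.142, -0.0, 1.613]
ft_force: [-0.3, 0.6, 1.0]
opening: 0.63
```

Request:
arm_command(
  steps=[
    [-0.05,0,0,0,0,0],
    [-0.1,0,0,0,0,0],
    [-0.1,0,0,0,0,0],
    [-0.1,0,0,0,0,0],
  ],
)

```text
t: 23.78
eef_pos: [509.8, -74.5, 282.4]
tcp_rot: [-3.141, -0.0, 1.613]
ft_force: [-2.3, 3.6, 1.5]
opening: 0.631
```

All three are felt and the left one is loose. I'll compute the approach to its column.

```bash
python3 - <<'E'
from h import *
p,R=now(); R1=tool(1.613,30); print(R1.apply([0,0,1]))
g=np.array([577.5,215,117]); rel(p,R,g-130*R1.apply([0,0,1]),R1); rel(p,R,g,R1)
E
```

```text
[ 0.49955478  0.02109557 -0.8660254 ]
[28.64, -7.09, -9.54, -30.02, -0.02, -0.01] tcp [427.  208.6 377.9]
[28.63, -0.58, 1.72, -30.02, -0.02, -0.01] tcp [491.9 211.4 265.4]
```

Request:
arm_command(
  steps=[
    [0.5,0,0,0,0,0],
    [0.5,0,-3,0,0,0],
    [0.5,0,-7,0,0,0],
    [2,0,-9.5,0,0,0],
    [5,-2,-9.5,-4,0,0],
    [9,-5,-9.5,-10,0,0],
    [13,-7.1,-9.5,-16,0,0],
    [17,-7.1,-9.5,-22,0,0],
    [21,-7.1,-9.5,-28,0,0],
    [24.5,-7.1,-9.5,-30,0,0],
    [27,-7.1,-9.5,-30,0,0],
    [28.6,-7.1,-9.5,-30,0,0],
  ],
)

```text
t: 24.78
eef_pos: [426.5, 210.0, 377.8]
tcp_rot: [2.615, -0.001, 1.613]
ft_force: [1.5, -1.2, 0.1]
opening: 0.634
```

Request:
arm_command(
  steps=[
    [0,0,0,0,0,0],
    [0,0,0,0,0,0],
  ],
)

```text
t: 24.95
eef_pos: [426.6, 209.5, 377.4]
tcp_rot: [2.618, -0.0, 1.616]
ft_force: [0.0, -0.9, 0.2]
opening: 0.631
```

```bash
python3 - <<'E'
from h import *
p,R=now(); R1=tool(1.613,30); g=np.array([577.5,215,117]); rel(p,R,g,R1); print(p,R.as_euler("xyz"))
im=read_camera("wrist"); c=cam("wrist"); cv2.imwrite("pics/w6.png",im[:,:,::-1])
for P in([577.5,215,137],[577.5,215,117],[499,197,116]): print(P,proj(c,P).round())
E
```

```text
[-0.11, 0.05, 12.97, 0.02, -0.1, 0.16] tcp [491.9 211.4 265.4]
[426.58635413 209.54047482 377.39149037] [ 2.61765047e+00 -1.35650765e-04  1.61634905e+00]
[577.5, 215, 137] [[255. 205.]]
[577.5, 215, 117] [[255. 189.]]
[499, 197, 116] [[236. 115.]]
```

View pics/w6.png

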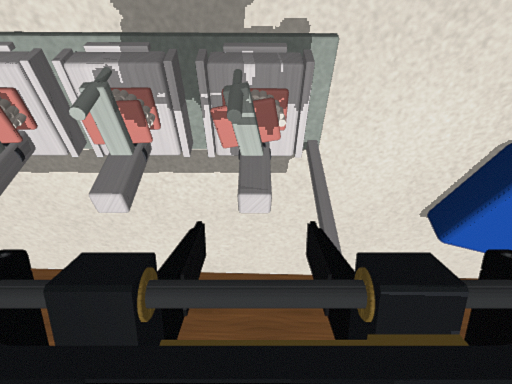

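The column top is at (255,201) against a predicted (255,205), and the arm is swung right with its pin at (237,115) as expected. I'll advance and grip.

Request:
arm_command(
  steps=[
    [-0.1,0,2,0,0,0],
    [-0.1,0,4.5,0,0,0],
    [-0.1,0,7,0,0,0],
    [-0.1,0,9,0,0,0],
    [-0.1,0,10.5,0,0,0],
    [-0.1,0,11.8,0,0,0],
    [-0.1,0,12.6,0,0,0],
    [-0.1,0,13,0,0,0],
    [-0.1,0,13,0,0,0],
    [-0.1,0,13,0,0,0],
  ],
)

```text
t: 25.83
eef_pos: [492.2, 208.8, 264.8]
tcp_rot: [2.618, 0.0, 1.611]
ft_force: [-0.7, 0.1, -0.2]
opening: 0.628
```

Request:
arm_command(
  steps=[
    [0,0,0,0,0,0],
    [0,0,0,0,0,0],
    [0,0,0,0,0,0],
    [0,0,0,0,0,0],
    [0,0,0,0,0,0],
    [0,0,0,0,0,0],
  ],
  jaw=2,
)

```text
t: 26.33
eef_pos: [491.9, 210.2, 265.0]
tcp_rot: [2.617, -0.001, 1.614]
ft_force: [-0.3, 4.0, 5.3]
opening: 0.317
```

Request:
arm_command(
  steps=[
    [0,0,0,0,0,0],
    [0,0,0,0,0,0],
    [0,0,0,0,0,0],
    [0,0,0,0,0,0],
  ],
)

```text
t: 26.67
eef_pos: [491.9, 210.2, 265.0]
tcp_rot: [2.617, -0.001, 1.614]
ft_force: [-2.7, 4.0, 2.5]
opening: 0.311
```

Request:
arm_command(
  steps=[
    [0,0.1,-0.17,0,0,0],
    [0,0.25,-0.43,0,0,0],
    [0,0.5,-0.87,0,0,0],
    [0,0.75,-1.3,0,0,0],
    [0,1.0,-1.73,0,0,0],
    [0,1.3,-2.25,0,0,0],
    [0,1.6,-2.77,0,0,0],
    [0,1.9,-3.3,0,0,0],
    [0,2.2,-3.8,0,0,0],
    [0,2.4,-4.15,0,0,0],
    [0,2.5,-4.33,0,0,0],
    [0,2.5,-4.33,0,0,0],
  ],
)

```text
t: 27.67
eef_pos: [491.8, 209.7, 314.5]
tcp_rot: [2.619, 0.001, 1.612]
ft_force: [0.3, -0.2, -9.8]
opening: 0.313
```

```bash
python3 - <<'E'
from h import *
im=read_camera("wrist"); s=read_camera("scene"); print(state()["ft_force"],state()["moment"],state()["opening"])
a=im[:,:,::-1];b=cv2.resize(s[150:290,190:370,::-1],None,fx=2.74,fy=2.74)
cv2.imwrite("pics/w7.png",np.hstack([cv2.resize(a,(400,300)),cv2.resize(b,(386,300))]))
E
```

```text
[-0.06063481 -0.38155745 -9.66077154] [-0.00204932  0.81162476  0.01419521] 0.3164177777311679
```

View pics/w7.png

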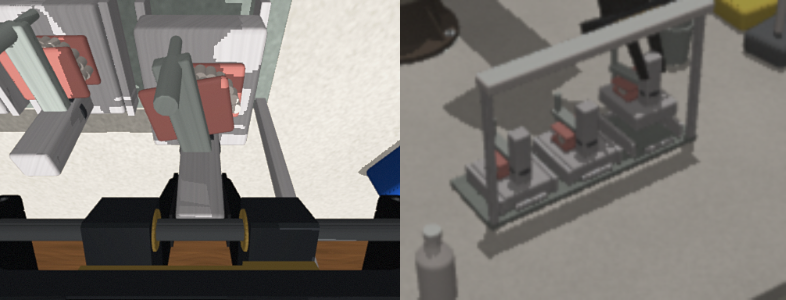

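Lifted cleanly: about 9.7 N of weight, upright, arm still to the right. I'll pull back towards the robot and then raise it.

Request:
arm_command(
  steps=[
    [0,-0.3,-0.2,0,0,0],
    [0,-0.9,-0.5,0,0,0],
    [0,-1.7,-1.0,0,0,0],
    [0,-2.6,-1.5,0,0,0],
    [0,-3.5,-2.0,0,0,0],
    [0,-4.4,-2.5,0,0,0],
    [0,-5.2,-3.0,0,0,0],
    [0,-6.0,-3.5,0,0,0],
    [0,-6.6,-3.8,0,0,0],
    [0,-6.9,-4.0,0,0,0],
  ],
)

```text
t: 28.6
eef_pos: [411.3, 206.5, 314.8]
tcp_rot: [2.619, 0.0, 1.613]
ft_force: [1.3, -0.8, -10.1]
opening: 0.311
```

Request:
arm_command(
  steps=[
    [0,0.2,-0.35,0,0,0],
    [0,0.6,-1.04,0,0,0],
    [0,1.2,-2.08,0,0,0],
    [0,1.9,-3.3,0,0,0],
    [0,2.6,-4.5,0,0,0],
    [0,3.4,-5.9,0,0,0],
    [0,4.2,-7.3,0,0,0],
    [0,4.9,-8.5,0,0,0],
    [0,5.4,-9.35,0,0,0],
    [0,5.8,-10.0,0,0,0],
    [0,6.0,-10.4,0,0,0],
  ],
)

```text
t: 29.52
eef_pos: [412.1, 206.5, 435.7]
tcp_rot: [2.617, -0.0, 1.613]
ft_force: [0.3, -0.7, -9.5]
opening: 0.311
```

```bash
python3 - <<'E'
from h import *
s=state();p,R=now();print(p,R.as_euler("xyz"),s["ft_force"],s["opening"])
y0=R.as_euler("xyz")[2]; g0=p+R.apply([0,0,171.3]);print(g0)
y1=np.pi/2-1.0; g1=np.array([481,-362,0])+30*np.array([np.cos(1),-np.sin(1),0]); g1[2]=109+115
lean=np.degrees(np.pi-R.as_euler("xyz")[0])
tz=lambda s:s*s*(3-2*s)
def row(p,R,s):
    # polar interpolation
    a0,a1=np.arctan2(g0[1],g0[0]),np.arctan2(g1[1],g1[0]);r0,r1=np.hypot(*g0[:2]),np.hypot(*g1[:2])
    a=a0+(a1-a0)*s;r=r0+(r1-r0)*s; g=[r*np.cos(a),r*np.sin(a),g0[2]+(g1[2]-g0[2])*max(0,(s-.6)/.4)]
    R1=tool(y0+(y1-y0)*s,30); tcp=np.array(g)-R1.apply([0,0,171.3])
    return np.r_[R.inv().apply(tcp-p)/10,np.degrees((R.inv()*R1).as_rotvec())],tcp,R1
N=36;q,Q=p,R
for k in range(3):
    rows=[row(q,Q,tz((12*k+i)/N)) for i in range(1,13)]
    print([np.round(r[0],1).tolist() for r in rows]); q,Q=rows[-1][1],rows[-1][2]; print(q)
E
```

```text
[412.1233796  206.45808748 435.71587318] [ 2.61749615e+00 -1.90758465e-04  1.61278374e+00] [ 0.29914574 -0.67001202 -9.51572353] 0.3114721767832476
[497.77046774 210.08461768 287.40837313]
[[-0.1, 0.1, 0.0, 0.0, -0.1, 0.1], [-0.4, 0.2, 0.1, 0.0, -0.3, 0.5], [-0.8, 0.5, 0.3, 0.0, -0.6, 1.0], [-1.4, 0.8, 0.5, 0.0, -1.0, 1.8], [-2.2, 1.3, 0.7, 0.0, -1.6, 2.7], [-3.2, 1.7, 1.0, 0.0, -2.2, 3.8], [-4.3, 2.3, 1.3, 0.0, -3.0, 5.1], [-5.5, 2.8, 1.6, 0.0, -3.8, 6.5], [-7.0, 3.4, 2.0, 0.0, -4.7, 8.1], [-8.5, 4.0, 2.3, 0.0, -5.6, 9.7], [-10.2, 4.5, 2.6, 0.0, -6.7, 11.5], [-12.0, 5.1, 2.9, 0.0, -7.8, 13.4]]
[475.82595972  89.23561943 435.7585248 ]
[[-1.7, 0.9, 0.5, 0.0, -1.1, 2.0], [-3.5, 1.8, 1.1, 0.0, -2.3, 4.0], [-5.4, 2.7, 1.5, 0.0, -3.5, 6.0], [-7.4, 3.5, 2.0, 0.0, -4.7, 8.2], [-9.5, 4.2, 2.4, 0.0, -5.9, 10.3], [-11.7, 4.9, 2.8, 0.0, -7.2, 12.4], [-13.9, 5.4, 3.1, 0.0, -8.4, 14.6], [-16.1, 5.9, 3.4, 0.0, -9.7, 16.7], [-18.3, 6.1, 4.0, -0.0, -10.9, 18.9], [-20.6, 6.1, 4.7, 0.0, -12.1, 20.9], [-22.8, 6.1, 5.4, 0.0, -13.2, 22.9], [-24.9, 5.9, 6.0, 0.0, -14.4, 24.9]]
[ 498.27667046 -171.72458422  413.44817129]
[[-1.8, 0.6, 1.0, -0.0, -1.1, 1.9], [-3.5, 1.2, 2.0, -0.0, -2.1, 3.7], [-5.2, 1.6, 2.8, 0.0, -3.1, 5.3], [-6.8, 2.0, 3.6, 0.0, -4.0, 6.9], [-8.3, 2.3, 4.3, 0.0, -4.8, 8.3], [-9.7, 2.6, 4.9, 0.0, -5.5, 9.6], [-10.9, 2.8, 5.4, 0.0, -6.2, 10.7], [-11.9, 2.9, 5.8, 0.0, -6.7, 11.6], [-12.7, 3.0, 6.1, 0.0, -7.2, 12.4], [-13.3, 3.1, 6.4, -0.0, -7.5, 12.9], [-13.7, 3.2, 6.5, 0.0, -7.7, 13.3], [-13.8, 3.2, 6.6, 0.0, -7.7, 13.4]]
[ 450.93217668 -315.1721397   372.35015167]
```

The polar path would bulge towards the light bar, so I'll use a straighter one.

```bash
python3 - <<'E'
from h import *
p,R=now();y0=R.as_euler("xyz")[2]; g0=p+R.apply([0,0,171.3])
y1=np.pi/2-1.0; g1=np.array([481,-362,0])+30*np.array([np.cos(1),-np.sin(1),0]); g1[2]=109+115
tz=lambda s:s*s*(3-2*s)
def row(p,R,s):
    g=g0+(g1-g0)*s; g[0]+=20*np.sin(np.pi*s); g[2]=g0[2]+(g1[2]-g0[2])*max(0,(s-.65)/.35)
    R1=tool(y0+(y1-y0)*s,30); tcp=g-R1.apply([0,0,171.3])
    return np.r_[R.inv().apply(tcp-p)/10,np.degrees((R.inv()*R1).as_rotvec())],tcp,R1
N=36;q,Q=p,R
for k in range(3):
    rows=[row(q,Q,tz((12*k+i)/N)) for i in range(1,13)]
    print([np.round(r[0],1).tolist() for r in rows]); q,Q=rows[-1][1],rows[-1][2]; print(q)
E
```

```text
[[-0.1, 0.0, 0.0, 0.0, -0.1, 0.1], [-0.5, 0.0, 0.0, 0.0, -0.3, 0.5], [-1.0, 0.1, 0.0, 0.0, -0.6, 1.0], [-1.7, 0.1, 0.1, 0.0, -1.0, 1.8], [-2.7, 0.2, 0.1, 0.0, -1.6, 2.7], [-3.8, 0.3, 0.1, 0.0, -2.2, 3.8], [-5.0, 0.4, 0.2, 0.0, -3.0, 5.1], [-6.4, 0.5, 0.3, 0.0, -3.8, 6.5], [-8.0, 0.6, 0.3, 0.0, -4.7, 8.1], [-9.6, 0.7, 0.4, 0.0, -5.6, 9.7], [-11.4, 0.8, 0.5, 0.0, -6.7, 11.5], [-13.2, 1.0, 0.5, 0.0, -7.8, 13.4]]
[428.74202994  74.59419425 435.7585248 ]
[[-1.8, 0.6, 0.3, 0.0, -1.1, 2.0], [-3.7, 1.2, 0.7, 0.0, -2.3, 4.0], [-5.7, 1.8, 1.0, 0.0, -3.5, 6.0], [-7.7, 2.3, 1.4, 0.0, -4.7, 8.2], [-9.7, 2.9, 1.7, 0.0, -5.9, 10.3], [-11.8, 3.5, 2.0, 0.0, -7.2, 12.4], [-13.8, 4.1, 2.3, 0.0, -8.4, 14.6], [-15.9, 4.6, 2.7, 0.0, -9.7, 16.7], [-18.0, 5.1, 3.0, -0.0, -10.9, 18.9], [-20.0, 5.5, 3.5, 0.0, -12.1, 20.9], [-22.0, 5.6, 4.3, 0.0, -13.2, 22.9], [-23.9, 5.7, 5.2, 0.0, -14.4, 24.9]]
[ 448.06962746 -175.27298451  419.31931695]
[[-1.4, 0.8, 1.2, -0.0, -1.1, 1.9], [-2.7, 1.6, 2.4, -0.0, -2.1, 3.7], [-4.0, 2.3, 3.5, 0.0, -3.1, 5.3], [-5.2, 3.0, 4.5, 0.0, -4.0, 6.9], [-6.3, 3.6, 5.5, 0.0, -4.8, 8.3], [-7.3, 4.2, 6.3, 0.0, -5.5, 9.6], [-8.1, 4.7, 7.0, 0.0, -6.2, 10.7], [-8.9, 5.1, 7.7, 0.0, -6.7, 11.6], [-9.4, 5.5, 8.2, 0.0, -7.2, 12.4], [-9.9, 5.7, 8.5, -0.0, -7.5, 12.9], [-10.1, 5.9, 8.8, 0.0, -7.7, 13.3], [-10.2, 5.9, 8.8, 0.0, -7.7, 13.4]]
[ 450.93217668 -315.1721397   372.35015167]
```

Request:
arm_command(
  steps=[
    [-0.1,0.0,0.0,0.0,-0.1,0.1],
    [-0.5,0.0,0.0,0.0,-0.3,0.5],
    [-1.0,0.1,0.0,0.0,-0.6,1.0],
    [-1.7,0.1,0.1,0.0,-1.0,1.8],
    [-2.7,0.2,0.1,0.0,-1.6,2.7],
    [-3.8,0.3,0.1,0.0,-2.2,3.8],
    [-5.0,0.4,0.2,0.0,-3.0,5.1],
    [-6.4,0.5,0.3,0.0,-3.8,6.5],
    [-8.0,0.6,0.3,0.0,-4.7,8.1],
    [-9.6,0.7,0.4,0.0,-5.6,9.7],
    [-11.4,0.8,0.5,0.0,-6.7,11.5],
    [-13.2,1.0,0.5,0.0,-7.8,13.4],
  ],
)

```text
t: 30.52
eef_pos: [428.8, 73.4, 435.5]
tcp_rot: [2.618, 0.001, 1.339]
ft_force: [0.5, 0.6, -9.0]
opening: 0.315
```

Request:
arm_command(
  steps=[
    [-1.8,0.6,0.3,0.0,-1.1,2.0],
    [-3.7,1.2,0.7,0.0,-2.3,4.0],
    [-5.7,1.8,1.0,0.0,-3.5,6.0],
    [-7.7,2.3,1.4,0.0,-4.7,8.2],
    [-9.7,2.9,1.7,0.0,-5.9,10.3],
    [-11.8,3.5,2.0,0.0,-7.2,12.4],
    [-13.8,4.1,2.3,0.0,-8.4,14.6],
    [-15.9,4.6,2.7,0.0,-9.7,16.7],
    [-18.0,5.1,3.0,0.0,-10.9,18.9],
    [-20.0,5.5,3.5,0.0,-12.1,20.9],
    [-22.0,5.6,4.3,0.0,-13.2,22.9],
    [-23.9,5.7,5.2,0.0,-14.4,24.9],
  ],
)

```text
t: 31.52
eef_pos: [447.5, -176.8, 419.4]
tcp_rot: [2.617, 0.001, 0.836]
ft_force: [1.5, 0.1, -9.4]
opening: 0.315
```

Request:
arm_command(
  steps=[
    [-1.4,0.8,1.2,0.0,-1.1,1.9],
    [-2.7,1.6,2.4,0.0,-2.1,3.7],
    [-4.0,2.3,3.5,0.0,-3.1,5.3],
    [-5.2,3.0,4.5,0.0,-4.0,6.9],
    [-6.3,3.6,5.5,0.0,-4.8,8.3],
    [-7.3,4.2,6.3,0.0,-5.5,9.6],
    [-8.1,4.7,7.0,0.0,-6.2,10.7],
    [-8.9,5.1,7.7,0.0,-6.7,11.6],
    [-9.4,5.5,8.2,0.0,-7.2,12.4],
    [-9.9,5.7,8.5,0.0,-7.5,12.9],
    [-10.1,5.9,8.8,0.0,-7.7,13.3],
    [-10.2,5.9,8.8,0.0,-7.7,13.4],
  ],
)

```text
t: 32.52
eef_pos: [451.1, -314.6, 372.6]
tcp_rot: [2.617, 0.0, 0.57]
ft_force: [0.0, -0.1, -9.4]
opening: 0.314
```

Request:
arm_command(
  steps=[
    [0,0,0,0,0,0],
    [0,0,0,0,0,0],
    [0,0,0,0,0,0],
  ],
)

```text
t: 32.77
eef_pos: [451.0, -313.8, 373.1]
tcp_rot: [2.617, 0.0, 0.571]
ft_force: [0.2, 1.4, -9.3]
opening: 0.314
```

```bash
python3 - <<'E'
from h import *
p,R=now();g=p+R.apply([0,0,171.3]);print(p,R.as_euler("xyz"),g,state()["ft_force"])
im=read_camera("wrist"); t=read_camera("top")
b=cv2.resize(t[150:270,310:430,::-1],(384,384),interpolation=cv2.INTER_CUBIC)
cv2.imwrite("pics/w8.png",cv2.resize(np.hstack([im[:,:,::-1],b]),None,fx=.89,fy=.89))
E
```

```text
[ 451.0224562  -313.81602601  373.06648865] [2.61699839e+00 1.47747928e-04 5.71136144e-01] [ 497.38521975 -386.00833428  224.80167562] [ 0.23748989  1.3617902  -9.29626207]
```

View pics/w8.png

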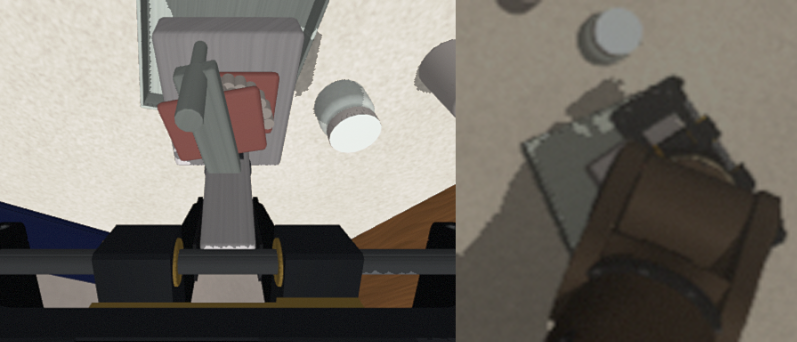

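```bash
python3 - <<'E'
from h import *
c=cam("wrist");T=np.array([481,-362]);th=np.radians(22)
for a,b in[(1,1),(1,-1),(-1,-1),(-1,1)]:
    # 170 along th, 180 along th-90
    P=T+a*85*np.array([np.cos(th),np.sin(th)])+b*90*np.array([np.sin(th),-np.cos(th)])
    print(P.round(),(proj(c,[*P,35])*.89).round())
p,R=now();g=p+R.apply([0,0,171.3]);u=np.array([np.cos(1),-np.sin(1)]);v=np.array([np.sin(1),np.cos(1)])
for a,b in[(1,1),(1,-1),(-1,-1),(-1,1)]:
    P=g[:2]-30*u+a*55*u+b*45*v; print("base top",(proj(c,[*P,g[2]-104.7+30])*.89).round())
E
```

```text
[ 594. -414.] [[280. 129.]]
[ 526. -247.] [[351. -46.]]
[ 368. -310.] [[ 134. -101.]]
[ 436. -477.] [[142. 107.]]
base top [[280. 167.]]
base top [[174. 167.]]
base top [[148.  32.]]
base top [[307.  32.]]
```

```bash
python3 - <<'E'
from h import *
c=cam("wrist")
p,R=now();g=p+R.apply([0,0,171.3]);u=np.array([np.cos(1),-np.sin(1),0]);v=np.array([np.sin(1),np.cos(1),0]);z=np.array([0,0,1])
for d in(0,2,4,6):
    q=Ro.from_rotvec(np.radians(d)*v)  # test sign: print front z change
    Ps=[g+q.apply(a*u+b*v+h*z) for a,b,h in[(-85,45,-74.7),(-85,-45,-74.7),(25,45,-74.7),(25,-45,-74.7),(-13,0,20),(13,0,20)]]
    print(d,[round(P[2]) for P in Ps[:3:2]],(proj(c,Ps)*.89).round().tolist())
E
```

```text
0 [150, 150] [[307.0, 32.0], [148.0, 32.0], [280.0, 167.0], [174.0, 167.0], [227.0, 248.0], [227.0, 269.0]]
2 [153, 149] [[309.0, 29.0], [145.0, 29.0], [280.0, 164.0], [174.0, 164.0], [227.0, 249.0], [227.0, 269.0]]
4 [156, 149] [[311.0, 26.0], [143.0, 26.0], [281.0, 161.0], [174.0, 161.0], [227.0, 251.0], [227.0, 269.0]]
6 [159, 148] [[314.0, 24.0], [141.0, 24.0], [281.0, 158.0], [173.0, 158.0], [227.0, 252.0], [227.0, 268.0]]
```

Projections match the picture: tray corner within 1 px, base level. Lowering.

Request:
arm_command(
  steps=[
    [0,-0.4,0.7,0,0,0],
    [0,-1.1,1.9,0,0,0],
    [0,-1.9,3.3,0,0,0],
    [0,-2.7,4.7,0,0,0],
    [0,-3.4,5.9,0,0,0],
    [0,-4.0,6.9,0,0,0],
    [0,-4.5,7.8,0,0,0],
    [0,-4.9,8.5,0,0,0],
    [0,-5.2,9.0,0,0,0],
    [0,-5.4,9.35,0,0,0],
    [0,-5.5,9.5,0,0,0],
    [0,-5.5,9.5,0,0,0],
  ],
)

```text
t: 33.87
eef_pos: [451.0, -314.1, 262.4]
tcp_rot: [2.618, 0.0, 0.571]
ft_force: [0.2, -1.0, -8.5]
opening: 0.313
```

Request:
arm_command(
  steps=[
    [0,-0.05,0.09,0,0,0],
    [0,-0.1,0.17,0,0,0],
    [0,-0.1,0.17,0,0,0],
    [0,-0.1,0.17,0,0,0],
  ],
)

```text
t: 34.2
eef_pos: [451.0, -314.2, 261.3]
tcp_rot: [2.617, 0.0, 0.571]
ft_force: [-0.0, 0.5, -10.5]
opening: 0.316
```

Request:
arm_command(
  steps=[
    [0,-0.05,0.09,0,0,0],
    [0,-0.05,0.09,0,0,0],
    [0,-0.05,0.09,0,0,0],
  ],
)

```text
t: 34.45
eef_pos: [450.9, -314.2, 260.1]
tcp_rot: [2.617, 0.0, 0.571]
ft_force: [-0.6, 0.1, -9.6]
opening: 0.313
```

Request:
arm_command(
  steps=[
    [0,-0.05,0.09,0,0,0],
    [0,-0.1,0.17,0,0,0],
    [0,-0.1,0.17,0,0,0],
  ],
)

```text
t: 34.7
eef_pos: [450.9, -314.2, 257.9]
tcp_rot: [2.617, 0.0, 0.571]
ft_force: [0.4, 0.0, -9.9]
opening: 0.315
```

Request:
arm_command(
  steps=[
    [0,-0.05,0.09,0,0,0],
    [0,-0.05,0.09,0,0,0],
    [0,-0.05,0.09,0,0,0],
  ],
)

```text
t: 34.95
eef_pos: [451.0, -314.3, 257.1]
tcp_rot: [2.617, 0.0, 0.571]
ft_force: [-0.6, 0.0, -8.1]
opening: 0.316
```

Request:
arm_command(
  steps=[
    [0,-0.05,0.09,0,0,0],
    [0,-0.05,0.09,0,0,0],
    [0,-0.05,0.09,0,0,0],
  ],
)

```text
t: 35.2
eef_pos: [451.0, -314.2, 256.8]
tcp_rot: [2.616, 0.0, 0.571]
ft_force: [-2.5, 4.6, 4.9]
opening: 0.317
```

It has touched down at the expected height, so I'll release and retreat along the tool axis.

Request:
arm_command(
  steps=[
    [0,0,0,0,0,0],
    [0,0,0,0,0,0],
    [0,0,0,0,0,0],
    [0,0,0,0,0,0],
    [0,0,0,0,0,0],
    [0,0,0,0,0,0],
  ],
  jaw=6,
)

```text
t: 35.7
eef_pos: [451.0, -314.3, 256.0]
tcp_rot: [2.617, 0.0, 0.571]
ft_force: [0.4, -0.3, -0.4]
opening: 0.617
```

Request:
arm_command(
  steps=[
    [0,0,-0.5,0,0,0],
    [0,0,-1.5,0,0,0],
    [0,0,-3,0,0,0],
    [0,0,-5,0,0,0],
    [0,0,-7.5,0,0,0],
    [0,0,-10,0,0,0],
    [0,0,-13,0,0,0],
    [0,0,-16,0,0,0],
    [0,0,-18,0,0,0],
    [0,0,-18,0,0,0],
  ],
)

```text
t: 36.53
eef_pos: [401.6, -237.2, 415.2]
tcp_rot: [2.612, -0.002, 0.571]
ft_force: [0.2, -1.5, 0.7]
opening: 0.63
```

```bash
python3 - <<'E'
from h import *
p,R=now();print(p,state()["ft_force"],state()["opening"])
im=read_camera("wrist"); s=read_camera("scene")
b=cv2.resize(s[130:300,100:350,::-1],(565,384),interpolation=cv2.INTER_CUBIC)
cv2.imwrite("pics/w9.png",cv2.resize(np.hstack([im[:,:,::-1],b]),None,fx=.74,fy=.74))
E
```

```text
[ 401.62311249 -237.20890968  415.15595096] [ 0.21925158 -1.48629259  0.66659664] 0.6295372927909617
```

View pics/w9.png

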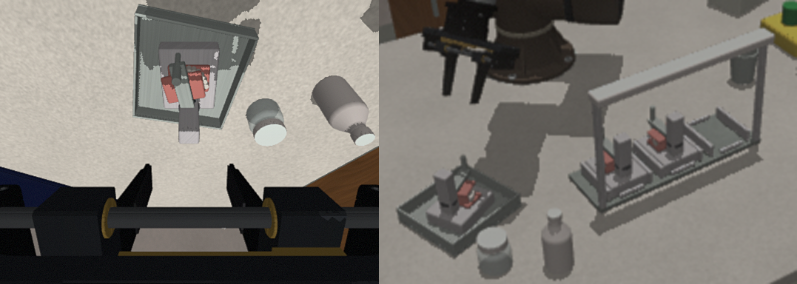

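```bash
python3 - <<'E'
from h import *
c=cam("wrist"); f=lambda x,y,z:back(c,(x/.74,y/.74),z)
P=f(177,57,108);C=f(188,137,129);d=P-C;print(P,C,np.hypot(*d[:2]),"swing",np.arctan2(d[1],d[0])-(np.pi-1))
print(job_done())
E
```

```text
[ 425.63400743 -299.35272115  108.        ] [ 493.26753692 -382.44010746  129.        ] 107.13453260255227 swing 0.11242596858728549
the job is handed in; nothing more can be done
None
```

The left articulator was the loose one. It now stands in the repair tray with its arm swung to the right, and the job is handed in at about 37 s of the 72 s allowed.

**Play, left to right (each pushed left, then right, to the stop):**

| Unit | Total play at the pin | Verdict |
|---|---|---|
| Left | about 31 mm (±0.19 rad) | loose |
| Middle | about 5–6 mm | firm |
| Right | about 5–6 mm | firm |

The force at the stops stayed at or below 3.8 N sideways. With the sensor's fore-aft reading added, it came to about 4.5 N at three of the firm units' stops. I saw no leaning.

**The move:** I gripped the left unit by its column with the tool leaning 30°, lifted it out under the light bar and carried it over the other two. I lowered it in 1–2 mm steps and released it at the expected height, with light contact of about 5 N upward on the tool. The gripper then backed off about 18 cm.

**Last checks:**
- **Pictures:** the unit stands flat inside the tray with its arm to the right. The two firm ones are in their slots, and the bottle, jar and cup look untouched.
- **Arm angle:** a rough measurement from the last picture put the pin about 12 mm to the right, or 0.11–0.15 rad. That is less than the 0.19 rad felt at the stop. The same measurement gave a hinge-to-pin length of 107 mm instead of 80 mm, so I trust only the side, not the exact angle.
- **Base level:** before lowering, the picture gave mixed signs of a small tilt in the grip. The final picture shows the unit flat.

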